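# Close up the tool chest

## Robot

A 6-joint arm with a two-finger parallel gripper is mounted at the origin on the work surface. World frame = base frame: x ahead of the robot, y to its left, z up, the work surface at z = 0. Lengths are in m, angles in rad, forces in N, time in s.
With the tool pointing down it reaches from about 0.35 to 0.775 m from the base axis. Payload 7.3 kg.
Tool frame: the origin (TCP) lies at the very end of the fingers, on their centre line; the grasp point (between the pads) lies 19 mm behind it (robot.hold_point_z is the distance from the TCP to the grasp point, in m); z points along the fingers, y is the direction in which the jaws open and shut (so a half turn about z gives the same grasp; the last joint's range is limited). The gripper opens to 92 mm and grips with 3 to 60 N. Pads are 19 mm wide; open, the fingers measure 130 mm over their backs; the gripper's body (75 mm by 190 mm) begins 47 mm behind the grasp point.
Start: joints at [1.17, 0.342, 1.524, -0, 1.275, -0.146], TCP at [0.132, 0.508, 0.197] pointing down, gripper open.
Joint ranges: [-2.53, 2.53], [-0.77, 2.02], [0.04, 2.7], [-1, 4.14], [0.28, 2.66], [-3.11, 3.11]. Speed limits (rad/s): [2.57, 2.57, 3.14, 3.14, 3.14, 3.14].

## Interface

Orientations are given as [roll, pitch, yaw] about the fixed x, y, z axes, in that order (R = Rz(yaw) Ry(pitch) Rx(roll)).
In Python, from cell import monitor, viewer, robot gives the robot as it stands.
- The arm moves only by the tool move_arm, never from a script. Its argument "deltas" is a list of rows, each an object of numbers: "x", "y", "z": the shift along the tool's x, y, z in m; "wx", "wy", "wz": the turn, a rotation vector about the tool's x, y, z in degrees; "hand": the opening, from 0 (shut) to 1 (fully open). In form: [{"x": .., "y": .., "z": .., "wx": .., "wy": .., "wz": .., "hand": ..}, ...]. A call has 1 to 8 rows; each row is the pose to reach, as a shift and turn from the pose commanded when the call began, along the tool's axes at that moment; what a row does not reach only later rows make up. A row lasts 1/8 s, in which the tool goes at most 62.5 mm and 10.7 degrees, less where a joint would pass 70% of its speed; a pose out of reach is approached as far as the arm can. A call with a gripper value outside its range is refused whole. The fingers move at their own pace and stop on an object; "grip_force" is the grip in N (left out, the last holds). Time passes only in rows, so rows that repeat a pose let the fingers close. It gives the time, the measured TCP pose, the force and the opening at its end, in the units of the state.
- monitor.observe(): the state, without advancing time (a new reading comes with each control period).
- viewer.read_camera(name): name is "scene" or "top"; returns the picture (480x640x3 uint8, red, green, blue); there is no depth.
- viewer.camera_params(name): a dict with "camera_matrix" (3x3 intrinsics, pixels), "R" (3x3) and "t" (3): a world point X has camera coordinates R X + t. Camera axes: x right, y down, z forward; pixel columns grow to the right and rows downward; lengths in m; the calibration is good to about 2 mm. A picture is of the moment at which its call begins. camera_params takes no time and is no camera call.
- robot.hand_in(): hands the job in, once; it reports no verdict.
The state is a dict: "time": time; "qpos": joint angles; "qvel": joint speeds; "joint_efforts": joint torques, N m; "tool_pos": TCP position; "tool_rot": TCP orientation; "contact_force": force on the tool from outside, world axes, zero at the start; "torque": the same for the moment, N m; "opening": finger opening in m.
Only numpy, scipy, OpenCV 4.12 (cv2) and the standard library are available. Lean on these libraries where they do the work, as an engineer would, in place of code of your own. Each camera call takes 0.05 s, during which the arm holds its last target. There are 200 camera calls.

## Task

Close up the tool chest on the store-room bench: first push both of its drawers fully home, then push the lid down until it is fully shut, without slamming it. Only push, with the fingertips: do not lift, drag or shove the chest out of its place, and leave the can, the mug and the tape roll where they stand.

Things in the scene. Friction and masses are not known exactly. Their poses are not given: they have to be found in the camera images.
- chest: Grey steel tool chest standing loose on the bench, 6 to 8.4 kg, body 180 (x) by 360 (y) by 98 mm (z); origin at the centre of its underside. Its front faces its own -x, towards the robot; +y is its left, seen from the robot. Two drawers side by side fill the lower front, an open tool tray lies above them under a hinged lid
- drawer_left (a joint): how far the drawer on the chest's +y side is out, in m: 0 home, 0.10 the most; slides along the chest's -x with 1.5 N of friction plus 8 N per m/s. Front panel 172 mm wide, from 6 to 56 mm above the bench, outer face 102 mm in front (-x) of the chest's origin when home, centred 88 mm to its +y
- drawer_right (a joint): the same for the equal drawer on the chest's -y side, centred 88 mm to -y
- left_bar (a point): centre of the left drawer's pull bar: a round bar 10 mm thick and 80 mm long along the chest's y, its axis 25 mm in front of the drawer's front panel and 34 mm above the bench; moves with the drawer
- right_bar (a point): centre of the right drawer's pull bar, the same
- lid (a joint): lid angle in rad: 0 shut, lying level on the chest, growing as it opens, 1.5 the most. Flat panel 180 by 360 by 10 mm, 0.35 kg. A stiff hinge (0.55 N m of friction) along the chest's rear (+x) top edge holds it at any angle. Open, it stands up at the rear with its outer face looking away from the robot and upwards; about 4 N near its free edge moves it
- lid_hinge (a point): middle of the lid's hinge line, which runs along the chest's y, at the chest's rear top edge, 90 mm behind (+x) its origin and 98 mm above the bench; the underside of the lid turns about this line
- lid_edge (a point): middle of the lid's free edge, on the outer face, 180 mm from the hinge line; moves with the lid, and lies 108 mm above the bench at the chest's front when shut. A black carry handle, 110 mm wide, stands 26 mm up from the middle of the lid's outer face, 90 mm from this edge
- spray_can: bystander: plain metal spray can, 58 mm across, 160 mm tall, origin at the centre of its underside; stands beside the chest
- mug: bystander: white mug, 80 mm across, 90 mm tall, origin at the centre of its underside; stands beside the chest, on the other side
- tape_roll: bystander: black roll of tape lying flat in front of the chest, to the left of its drawers, 90 mm across, 25 mm high, origin at the centre of its underside

How it is judged:
On the way, in this order (a step that is already met when the one before it is completed fails the run):
1. both drawers are home while the lid is still open (value of joint each of drawer_left, drawer_right below 0.005 m and value of joint lid above 0.3 rad), for 0.2 s.
2. the lid is shut (value of joint lid below 0.035 rad), for 0.2 s.
At the end, for the whole second after the job is handed in: Both drawers within 5 mm of home, the lid within 0.035 rad (6 mm at its free edge) of shut, the chest at rest within 25 mm of where it stood (value of joint each of drawer_left, drawer_right below 0.005 m and value of joint lid below 0.035 rad and distance of chest from where it was at the start of the episode below 0.025 m and linear speed of chest below 0.02 m/s); the robot touches nothing.
It fails at once if the chest is lifted, dragged or shoved more than 25 mm, or tipped by more than 0.1 rad (distance of chest from where it was at the start of the episode above 0.025 m or angle between chest's own z axis and vertical above 0.1 rad).
It fails at once if the lid is slammed (falls faster than 3 rad/s) (velocity of joint lid below -3 rad/s).
It fails at once if the spray can is moved more than 25 mm or knocked over (distance of spray_can from where it was at the start of the episode above 0.025 m or angle between spray_can's own z axis and vertical above 0.4 rad).
It fails at once if the mug is moved more than 25 mm or knocked over (distance of mug from where it was at the start of the episode above 0.025 m or angle between mug's own z axis and vertical above 0.4 rad).
It fails at once if the tape roll is moved more than 25 mm (distance of tape_roll from where it was at the start of the episode above 0.025 m).
It also fails if it takes over 64 s, if anything falls off the work surface, if the arm or the gripper's body presses on something with over 40 N, if the wrist force passes 120 N, or if a joint passes its speed limit or range.

## Working session

There is one attempt and no reset: what is moved stays moved. The work goes in short steps, Python scripts to look and compute and a tool call to move; the robot and the scene stay as the last step left them, time stands still between calls to the robot, and variables do not carry over. Pictures are saved under pics/ and viewed, about 8 in all and at most 12, crops included, and the job is handed in when it is done.

Besides the shell and the picture viewer there is one more tool, called after "Request:" in YAML: its name, and indented under it one key for each argument. move_arm: Moves the arm, as the interface text tells. Its arguments: {"type":"object","properties":{"deltas":{"type":"array","items":{"type":"object","properties":{"x":{"type":"number"},"y":{"type":"number"},"z":{"type":"number"},"wx":{"type":"number"},"wy":{"type":"number"},"wz":{"type":"number"},"hand":{"type":"number"}}}},"grip_force":{"type":"number"}},"required":["deltas"]}

```bash
mkdir -p pics; python3 - <<'E'
from cell import monitor, viewer, robot
import cv2,numpy as np
for n in ("scene","top"):
    cv2.imwrite(f"pics/{n}0.png",viewer.read_camera(n)[:,:,::-1])
    p=viewer.camera_params(n); print(n,np.round(p["camera_matrix"],1).tolist(),np.round(-p["R"].T@p["t"],3), np.round(p["R"],3).tolist())
s=monitor.observe();print({k:np.round(v,3).tolist() for k,v in s.items()})
E
```

```text
scene [[512.5, 0.0, 315.7], [0.0, 512.5, 235.1], [0.0, 0.0, 1.0]] [0.691 0.558 1.086] [[-0.981, 0.195, -0.01], [0.176, 0.857, -0.484], [-0.086, -0.477, -0.875]]
top [[548.4, 0.0, 321.2], [0.0, 548.4, 242.8], [0.0, 0.0, 1.0]] [0.402 0.025 1.277] [[0.011, -1.0, 0.0], [-0.987, -0.011, -0.161], [0.161, 0.001, -0.987]]
{'time': 0.1, 'qpos': [1.17, 0.343, 1.525, -0.0, 1.275, -0.146], 'qvel': [-0.001, -0.002, -0.001, 0.0, -0.001, 0.0], 'joint_efforts': [0.002, -43.2, -24.469, 0.072, 0.053, -0.0], 'tool_pos': [0.132, 0.508, 0.196], 'tool_rot': [-3.14, -0.0, 2.887], 'contact_force': [0.279, 0.268, 0.689], 'torque': [0.021, -0.011, -0.016], 'opening': 0.092}
```

View pics/scene0.png

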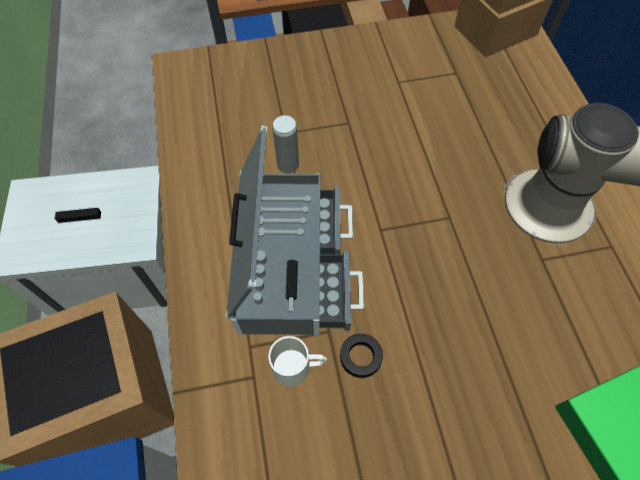

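View pics/top0.png

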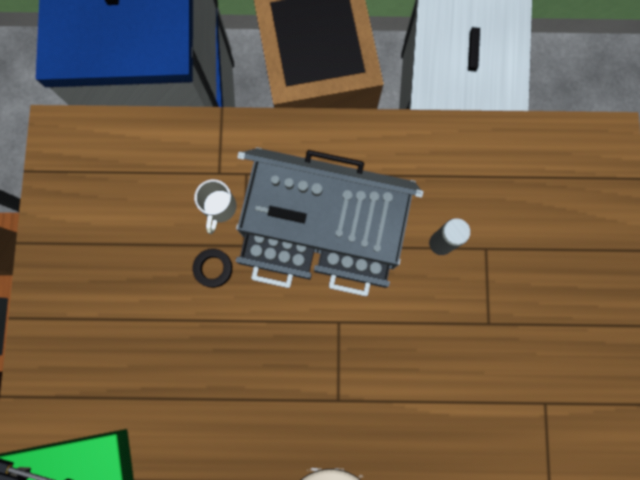

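The scene view shows the lid open (corners about (263,128) and (232,318)), with bars at (348,220) and (358,290). The top view has bars at (272,282) and (349,289), lid corner tips at (241,155) and (419,193), the mug at (213,195), the can at (455,232) and the tape at (212,268).

```bash
cat > h.py <<'E'
from cell import monitor, viewer, robot
import cv2,numpy as np
P={n:viewer.camera_params(n) for n in("scene","top")}
def ray(n,uv):
    p=P[n];d=p["R"].T@np.linalg.inv(p["camera_matrix"])@np.array([*uv,1.]);return -p["R"].T@p["t"],d
def onz(n,uv,z):
    o,d=ray(n,uv);return o+d*(z-o[2])/d[2]
def tri(a,b):
    o,d=ray("scene",a);q,e=ray("top",b)
    s=np.linalg.lstsq(np.c_[d,-e],q-o,rcond=None)[0];A=o+d*s[0];B=q+e*s[1]
    return (A+B)/2,np.linalg.norm(A-B)
def proj(n,X):
    p=P[n];c=p["camera_matrix"]@(p["R"]@np.asarray(X,float)+p["t"]);return c[:2]/c[2]
E
python3 - <<'E'
from h import *
for n,box in(("scene",(225,120,400,400)),("top",(190,140,480,310))):
    I=cv2.imread(f"pics/{n}0.png");x0,y0,x1,y1=box;C=I[y0:y1,x0:x1]
    m=(C.min(2)>165).astype(np.uint8)
    k,l,st,c=cv2.connectedComponentsWithStats(m)
    for i in range(1,k):
        if st[i,4]>=6:
            pts=np.argwhere(l==i)[:,::-1].astype(np.float32)
            r=cv2.minAreaRect(pts)
            print(n,st[i,4],np.round(c[i]+[x0,y0],1),np.round(cv2.boxPoints(r)+[x0,y0],1).tolist())
    cv2.imwrite(f"pics/{n}c.png",cv2.resize(C,None,fx=2.7 if n=="top" else 2.1,fy=2.7 if n=="top" else 2.1,interpolation=cv2.INTER_CUBIC))
E
```

```text
scene 245 [283.7 125.2] [[273.0, 120.0], [295.0, 120.0], [295.0, 132.0], [273.0, 132.0]]
scene 6 [262.  127.3] [[260.8, 128.6], [261.8, 125.6], [263.0, 126.0], [262.0, 129.0]]
scene 182 [347.8 220.6] [[339.9, 205.0], [351.1, 204.6], [352.2, 237.0], [341.0, 237.3]]
scene 217 [358.5 289.9] [[349.9, 271.0], [362.0, 270.6], [363.1, 308.0], [351.0, 308.3]]
scene 11 [250.  283.1] [[247.8, 280.9], [250.0, 280.0], [252.0, 285.0], [249.8, 285.9]]
scene 12 [254.1 283.1] [[252.0, 281.0], [255.0, 281.0], [255.0, 285.0], [252.0, 285.0]]
scene 901 [291.3 359.4] [[261.4, 346.8], [308.2, 323.4], [325.8, 358.6], [279.0, 382.0]]
scene 58 [314.7 362.9] [[309.0, 361.0], [321.0, 361.0], [321.0, 365.0], [309.0, 365.0]]
top 29 [240.7 155.4] [[238.0, 153.0], [243.0, 153.0], [243.0, 158.0], [238.0, 158.0]]
top 705 [214.2 203.7] [[189.1, 188.5], [221.7, 173.8], [240.9, 216.4], [208.3, 231.1]]
top 20 [419.7 193.8] [[416.5, 194.5], [420.5, 190.5], [423.0, 193.0], [419.0, 197.0]]
top 488 [456.9 230.9] [[445.0, 219.0], [469.0, 219.0], [469.0, 243.0], [445.0, 243.0]]
top 218 [271.1 279.4] [[251.1, 279.3], [253.5, 267.5], [291.7, 275.4], [289.3, 287.1]]
top 216 [348.6 287.7] [[328.7, 287.4], [331.2, 275.4], [369.4, 283.5], [366.8, 295.5]]
```

View pics/topc.png

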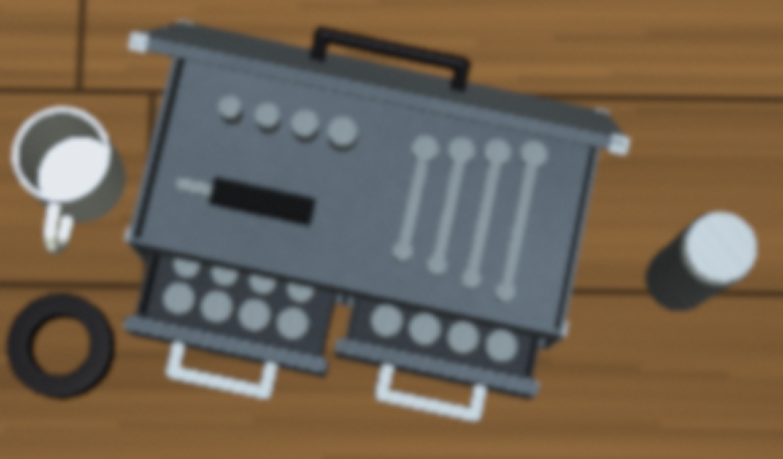

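View pics/scenec.png

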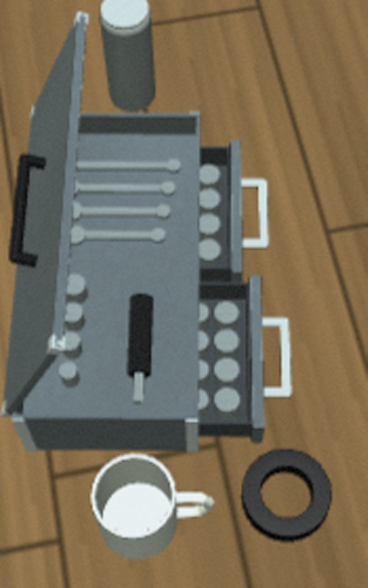

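```bash
python3 - <<'E'
from h import *
D={"Lbar":((360.3,289.3),(270.6,281.2)),"Rbar":((349.5,220.9),(348.1,289.4)),"lidL":((252.1,283),(240.7,155.4)),"lidR":((262,127.3),(419.7,193.8)),"bfL":((317.4,320),(238.9,227.8)),"bfR":((318.8,175.2),(398.1,262.2))}
X={}
for k,(a,b) in D.items():
    X[k],e=tri(a,b);print(k,np.round(X[k],4),"gap",round(e,4))
y=(X["bfL"]-X["bfR"])[:2];print("w",np.linalg.norm(y));y/=np.linalg.norm(y)
y2=(X["lidL"]-X["lidR"])[:2];print("lidw",np.linalg.norm(y2),"yaws",np.degrees([np.arctan2(-v[0],v[1]) for v in(y,y2)]))
yaw=np.mean([np.arctan2(-v[0],v[1]) for v in(y,y2)])
ux=np.array([np.cos(yaw),np.sin(yaw)]);uy=np.array([-ux[1],ux[0]])
c=(X["bfL"]+X["bfR"])[:2]/2+.09*ux
print("chest",c,np.degrees(yaw))
for k in X: d=X[k][:2]-c;print(k,"chest frame",np.round([d@ux,d@uy,X[k][2]],4))
le=(X["lidL"]+X["lidR"])/2;d=(le[:2]-c)@ux;print("lid angle",np.arctan2(le[2]-.098,.09-d))
for n,uv,z in(("can top",(456.9,230.9),.16),("mug",(213,195),.09),("tape",(212.3,268),.025)):
    q=onz("top",uv,z);w=q[:2]-c;print(n,np.round(q,3),np.round([w@ux,w@uy],3))
E
```

```text
Lbar [0.5165 0.1405 0.0347] gap 0.0025
Rbar [ 0.5    -0.0355  0.0346] gap 0.0027
lidL [0.7365 0.183  0.2652] gap 0.0019
lidR [ 0.6667 -0.1603  0.2649] gap 0.0061
bfL [0.6279 0.2092 0.0875] gap 0.0001
bfR [ 0.5545 -0.1406  0.0924] gap 0.0004
w 0.3574571106965022
lidw 0.350304191074073 yaws [-11.85393561 -11.49879885]
chest [0.67935691 0.01607475] -11.676367233992256
Lbar chest frame [-0.1846  0.0889  0.0347]
Rbar chest frame [-0.1652 -0.0868  0.0346]
lidL chest frame [0.0222 0.175  0.2652]
lidR chest frame [ 0.0233 -0.1753  0.2649]
bfL chest frame [-0.0894  0.1787  0.0875]
bfR chest frame [-0.0906 -0.1787  0.0924]
lid angle 1.1880224088283502
can top [ 0.613 -0.254  0.16 ] [-0.011 -0.278]
mug [0.701 0.269 0.09 ] [-0.03   0.252]
tape [0.545 0.277 0.025] [-0.184  0.228]
```

Request:
move_arm:
  deltas:
    - {"x": -0.05, "y": -0.03, "wz": -1, "hand": 0}
    - {"x": -0.1, "y": -0.06, "wz": -2.9, "hand": 0}
    - {"x": -0.155, "y": -0.094, "wz": -2.9, "hand": 0}
    - {"x": -0.21, "y": -0.128, "wz": -2.9, "hand": 0}
    - {"x": -0.265, "y": -0.162, "wz": -2.9, "hand": 0}
    - {"x": -0.32, "y": -0.196, "wz": -2.9, "hand": 0}
    - {"x": -0.375, "y": -0.23, "wz": -2.9, "hand": 0}
    - {"x": -0.429, "y": -0.262, "wz": -2.9, "hand": 0}
  grip_force: 20

```text
schema error: expected keys x, y, z, wx, wy, wz, hand
```

Request:
move_arm:
  deltas:
    - {"x": -0.05, "y": -0.03, "z": 0, "wx": 0, "wy": 0, "wz": -1, "hand": 0}
    - {"x": -0.1, "y": -0.06, "z": 0, "wx": 0, "wy": 0, "wz": -2.9, "hand": 0}
    - {"x": -0.155, "y": -0.094, "z": 0, "wx": 0, "wy": 0, "wz": -2.9, "hand": 0}
    - {"x": -0.21, "y": -0.128, "z": 0, "wx": 0, "wy": 0, "wz": -2.9, "hand": 0}
    - {"x": -0.265, "y": -0.162, "z": 0, "wx": 0, "wy": 0, "wz": -2.9, "hand": 0}
    - {"x": -0.32, "y": -0.196, "z": 0, "wx": 0, "wy": 0, "wz": -2.9, "hand": 0}
    - {"x": -0.375, "y": -0.23, "z": 0, "wx": 0, "wy": 0, "wz": -2.9, "hand": 0}
    - {"x": -0.429, "y": -0.262, "z": 0, "wx": 0, "wy": 0, "wz": -2.9, "hand": 0}
  grip_force: 20

```text
time: 1.1
tool_pos: [0.4746, 0.1525, 0.1965]
tool_rot: [3.141, -0.0, 2.937]
contact_force: [1.6, 0.4, 0.8]
opening: 0.0166
```

Request:
move_arm:
  deltas:
    - {"x": 0, "y": 0, "z": 0.05, "wx": 0, "wy": 0, "wz": 0, "hand": 0}
    - {"x": 0, "y": 0, "z": 0.1, "wx": 0, "wy": 0, "wz": 0, "hand": 0}
    - {"x": 0, "y": 0, "z": 0.14, "wx": 0, "wy": 0, "wz": 0, "hand": 0}
    - {"x": 0, "y": 0, "z": 0.165, "wx": 0, "wy": 0, "wz": 0, "hand": 0}
    - {"x": 0, "y": 0, "z": 0.176, "wx": 0, "wy": 0, "wz": 0, "hand": 0}
    - {"x": 0, "y": 0, "z": 0.176, "wx": 0, "wy": 0, "wz": 0, "hand": 0}

```text
time: 1.85
tool_pos: [0.4734, 0.1543, 0.0204]
tool_rot: [-3.141, -0.001, 2.937]
contact_force: [0.0, -0.3, 0.4]
opening: 0.0002
```

```bash
cat >> h.py <<'E'
C=np.array([.67936,.01607]);YAW=np.radians(-11.676)
UX=np.array([np.cos(YAW),np.sin(YAW)]);UY=np.array([-UX[1],UX[0]])
def st():
    s=monitor.observe();d=s["tool_pos"][:2]-C;f=s["contact_force"][:2]
    print(s["time"],"chest frame",np.round([d@UX,d@UY,s["tool_pos"][2]],4),"F",np.round([f@UX,f@UY,s["contact_force"][2]],1),"open",s["opening"])
E
python3 -c "from h import *;st()"
```

```text
1.85 chest frame [-0.2296  0.0937  0.0204] F [ 0.1 -0.3  0.4] open 0.00017211619467555139
```

Request:
move_arm:
  deltas:
    - {"x": -0.015, "y": -0.003, "z": 0, "wx": 0, "wy": 0, "wz": 0, "hand": 0}
    - {"x": -0.028, "y": -0.005, "z": 0, "wx": 0, "wy": 0, "wz": 0, "hand": 0}
    - {"x": -0.038, "y": -0.005, "z": 0, "wx": 0, "wy": 0, "wz": 0, "hand": 0}
    - {"x": -0.048, "y": -0.005, "z": 0, "wx": 0, "wy": 0, "wz": 0, "hand": 0}
    - {"x": -0.058, "y": -0.005, "z": 0, "wx": 0, "wy": 0, "wz": 0, "hand": 0}
    - {"x": -0.068, "y": -0.005, "z": 0, "wx": 0, "wy": 0, "wz": 0, "hand": 0}
    - {"x": -0.075, "y": -0.005, "z": 0, "wx": 0, "wy": 0, "wz": 0, "hand": 0}
    - {"x": -0.08, "y": -0.005, "z": 0, "wx": 0, "wy": 0, "wz": 0, "hand": 0}

```text
time: 2.85
tool_pos: [0.5511, 0.1331, 0.0205]
tool_rot: [-3.142, -0.0, 2.937]
contact_force: [-2.0, -0.6, 0.9]
opening: 0.0004
```

```bash
python3 -c "from h import *;st()"
```

```text
2.85 chest frame [-0.1493  0.0887  0.0205] F [-1.8 -1.   0.9] open 0.00044067724803643264
```

Contact at about −2 N. The drawer is still sliding, so I'll creep home in small rows.

Request:
move_arm:
  deltas:
    - {"x": -0.002, "y": 0, "z": 0, "wx": 0, "wy": 0, "wz": 0, "hand": 0}
    - {"x": -0.004, "y": 0, "z": 0, "wx": 0, "wy": 0, "wz": 0, "hand": 0}
    - {"x": -0.006, "y": 0, "z": 0, "wx": 0, "wy": 0, "wz": 0, "hand": 0}
    - {"x": -0.006, "y": 0, "z": 0, "wx": 0, "wy": 0, "wz": 0, "hand": 0}

```text
time: 3.35
tool_pos: [0.557, 0.132, 0.0206]
tool_rot: [3.141, 0.0, 2.937]
contact_force: [-1.7, -0.8, -0.7]
opening: 0.0001
```

```bash
python3 -c "from h import *;st()"
```

```text
3.35 chest frame [-0.1432  0.0887  0.0206] F [-1.5 -1.1 -0.7] open 0.00012916639396620835
```

Request:
move_arm:
  deltas:
    - {"x": -0.001, "y": 0, "z": 0, "wx": 0, "wy": 0, "wz": 0, "hand": 0}
    - {"x": -0.002, "y": 0, "z": 0, "wx": 0, "wy": 0, "wz": 0, "hand": 0}
    - {"x": -0.002, "y": 0, "z": 0, "wx": 0, "wy": 0, "wz": 0, "hand": 0}

```text
time: 3.72
tool_pos: [0.5589, 0.1315, 0.0206]
tool_rot: [3.141, 0.0, 2.937]
contact_force: [-0.7, -0.5, -1.4]
opening: 0.0005
```

```bash
python3 -c "from h import *;st()"
```

```text
3.725 chest frame [-0.1413  0.0887  0.0206] F [-0.5 -0.6 -1.4] open 0.0005303507594526794
```

Request:
move_arm:
  deltas:
    - {"x": -0.001, "y": 0, "z": 0, "wx": 0, "wy": 0, "wz": 0, "hand": 0}
    - {"x": -0.0015, "y": 0, "z": 0, "wx": 0, "wy": 0, "wz": 0, "hand": 0}
    - {"x": -0.0015, "y": 0, "z": 0, "wx": 0, "wy": 0, "wz": 0, "hand": 0}

```text
time: 4.1
tool_pos: [0.5604, 0.1313, 0.0206]
tool_rot: [3.141, 0.0, 2.937]
contact_force: [-2.0, 0.1, -1.3]
opening: 0.0006
```

```bash
python3 - <<'E'
from h import *
st()
I=viewer.read_camera("top")[:,:,::-1];J=viewer.read_camera("scene")[:,:,::-1]
cv2.imwrite("pics/t1.png",np.hstack([cv2.resize(I[200:320,220:420],None,fx=2,fy=2,interpolation=cv2.INTER_CUBIC),cv2.resize(J[180:300,200:400],None,fx=2,fy=2,interpolation=cv2.INTER_CUBIC)]))
E
```

```text
4.1 chest frame [-0.1398  0.0887  0.0206] F [-2.  -0.3 -1.3] open 0.000579794676651053
```

View pics/t1.png

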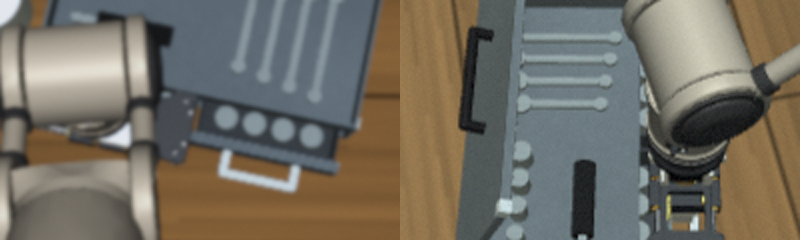

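The arm hides the left drawer, so I'll use force to feel for the stop.

Request:
move_arm:
  deltas:
    - {"x": -0.0005, "y": 0, "z": 0, "wx": 0, "wy": 0, "wz": 0, "hand": 0}
    - {"x": -0.001, "y": 0, "z": 0, "wx": 0, "wy": 0, "wz": 0, "hand": 0}
    - {"x": -0.0015, "y": 0, "z": 0, "wx": 0, "wy": 0, "wz": 0, "hand": 0}
    - {"x": -0.0015, "y": 0, "z": 0, "wx": 0, "wy": 0, "wz": 0, "hand": 0}

```text
time: 4.7
tool_pos: [0.5619, 0.1309, 0.0206]
tool_rot: [3.141, 0.0, 2.937]
contact_force: [-1.5, 0.9, -0.2]
opening: 0.0004
```

```bash
python3 -c "from h import *;st()"
```

```text
4.7 chest frame [-0.1383  0.0887  0.0206] F [-1.7  0.6 -0.2] open 0.00040310912981007905
```

Request:
move_arm:
  deltas:
    - {"x": -0.001, "y": 0, "z": 0, "wx": 0, "wy": 0, "wz": 0, "hand": 0}
    - {"x": -0.002, "y": 0, "z": 0, "wx": 0, "wy": 0, "wz": 0, "hand": 0}
    - {"x": -0.002, "y": 0, "z": 0, "wx": 0, "wy": 0, "wz": 0, "hand": 0}

```text
time: 5.08
tool_pos: [0.5639, 0.1305, 0.0206]
tool_rot: [3.141, 0.0, 2.937]
contact_force: [-0.4, -1.0, -0.4]
opening: 0.0005
```

```bash
python3 -c "from h import *;st()"
```

```text
5.075 chest frame [-0.1362  0.0887  0.0206] F [-0.2 -1.  -0.4] open 0.0004612728453511636
```

Request:
move_arm:
  deltas:
    - {"x": -0.001, "y": 0, "z": 0, "wx": 0, "wy": 0, "wz": 0, "hand": 0}
    - {"x": -0.002, "y": 0, "z": 0, "wx": 0, "wy": 0, "wz": 0, "hand": 0}
    - {"x": -0.002, "y": 0, "z": 0, "wx": 0, "wy": 0, "wz": 0, "hand": 0}

```text
time: 5.45
tool_pos: [0.5659, 0.1301, 0.0206]
tool_rot: [3.141, 0.0, 2.937]
contact_force: [-1.6, 1.0, -0.4]
opening: 0.0005
```

```bash
python3 -c "from h import *;st()"
```

```text
5.45 chest frame [-0.1342  0.0887  0.0206] F [-1.7  0.6 -0.4] open 0.0004895629313385475
```

Request:
move_arm:
  deltas:
    - {"x": 0.03, "y": 0, "z": 0, "wx": 0, "wy": 0, "wz": 0, "hand": 0}
    - {"x": 0.08, "y": 0, "z": 0, "wx": 0, "wy": 0, "wz": 0, "hand": 0}
    - {"x": 0.08, "y": -0.03, "z": 0, "wx": 0, "wy": 0, "wz": 0, "hand": 0}
    - {"x": 0.08, "y": -0.08, "z": 0, "wx": 0, "wy": 0, "wz": 0, "hand": 0}
    - {"x": 0.08, "y": -0.13, "z": 0, "wx": 0, "wy": 0, "wz": 0, "hand": 0}
    - {"x": 0.08, "y": -0.165, "z": 0, "wx": 0, "wy": 0, "wz": 0, "hand": 0}
    - {"x": 0.08, "y": -0.176, "z": 0, "wx": 0, "wy": 0, "wz": 0, "hand": 0}

```text
time: 6.32
tool_pos: [0.4521, -0.0277, 0.021]
tool_rot: [-3.142, 0.002, 2.935]
contact_force: [-0.3, -0.1, 0.4]
opening: 0.0003
```

```bash
python3 - <<'E'
from h import *
st()
I=viewer.read_camera("top")[:,:,::-1];J=viewer.read_camera("scene")[:,:,::-1]
cv2.imwrite("pics/t2t.png",I);cv2.imwrite("pics/t2s.png",J)
cv2.imwrite("pics/t2.png",np.hstack([cv2.resize(I[140:320,220:420],None,fx=2,fy=2,interpolation=cv2.INTER_CUBIC),cv2.resize(J[160:340,200:400],None,fx=2,fy=2,interpolation=cv2.INTER_CUBIC)]))
E
```

```text
6.325 chest frame [-0.2137 -0.0889  0.021 ] F [-0.3 -0.2  0.4] open 0.00027933853925206343
```

View pics/t2.png

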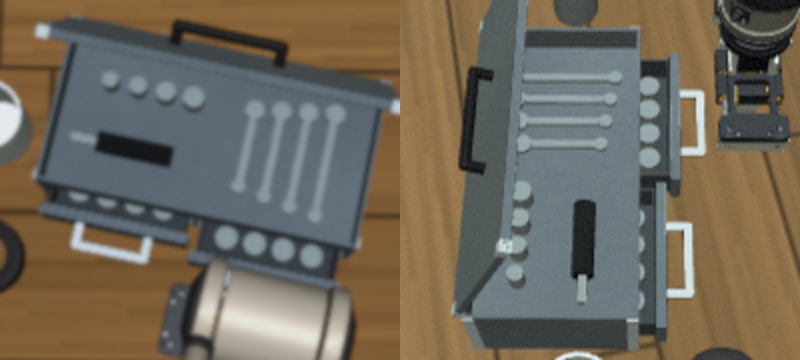

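The left bar is now at scene (343,290) and top (275,263). The drawer is still partly out, so I'll measure how far.

```bash
python3 - <<'E'
from h import *
for n,box in(("scene",(325,250,370,320)),("top",(245,240,300,280))):
    I=cv2.imread(f"pics/t2{n[0]}.png");x0,y0,x1,y1=box;C=I[y0:y1,x0:x1]
    k,l,s,c=cv2.connectedComponentsWithStats((C.min(2)>165).astype(np.uint8))
    i=1+s[1:,4].argmax();r=cv2.boxPoints(cv2.minAreaRect(np.argwhere(l==i)[:,::-1].astype(np.float32)))+[x0,y0];print(n,s[i,4],np.round(r,1).tolist())
    if n=="scene": a=r[r[:,0].argsort()[2:]].mean(0)-[2.2,0]
    else: b=r[r[:,1].argsort()][[3]].mean(0); rr=r; 
p=rr[rr[:,0].argmin()];q=rr[rr[:,1].argmax()];b=(p+q)/2+[.4,-2]
X,e=tri(a,b);d=X[:2]-C0 if 0 else X[:2]-np.array([.67936,.01607]);print(a,b,X,e,"chest",d@UX,d@UY)
for z in(.034,):
  for n,uv in(("scene",a),("top",b)): w=onz(n,uv,z)[:2]-np.array([.67936,.01607]);print(n,w@UX,w@UY)
E
```

```text
scene 223 [[332.9, 271.0], [345.3, 270.6], [346.4, 308.0], [334.0, 308.3]]
top 205 [[255.1, 262.9], [257.8, 251.5], [295.3, 260.3], [292.6, 271.7]]
[343.66170959 289.29818439] [274.26557388 265.321311  ] [0.55273052 0.13313973 0.03489163] 0.002215645029517031 chest -0.14770145183636724 0.08902038067172555
scene -0.14667959261253075 0.08831927574417898
top -0.14868544479264398 0.08940211322408088
```

```bash
python3 - <<'E'
from h import *
s=monitor.observe();T=np.array(s["tool_pos"])
J=cv2.imread("pics/t2s.png").copy()
pts={}
for dx in(-.0095,.0095):
  for dy in(-.019,.019):
    for z in (0,.04):
      w=T+np.r_[dx*UX+dy*UY,z];uv=proj("scene",w)
      cv2.circle(J,tuple(np.round(uv*8).astype(int).tolist()),6,(0,0,255) if z==0 else (0,255,0),-1,cv2.LINE_AA,3)
print(proj("scene",T))
cv2.imwrite("pics/tp.png",cv2.resize(J[150:270,330:430],None,fx=5,fy=5,interpolation=cv2.INTER_CUBIC))
E
```

```text
[370.01751719 223.59931527]
```

View pics/tp.png

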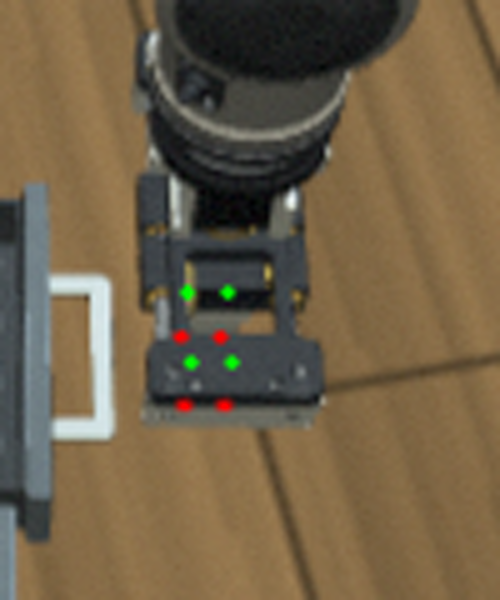

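The bar is 14 mm nearer the robot than the TCP was. So the fingertip was pushing the panel face, not the bar. I'll push on the panel above the bars instead, with the tip at z≈0.044, which also lifts the gripper body clear of the chest rim.

Request:
move_arm:
  deltas:
    - {"x": 0, "y": 0, "z": -0.015, "wx": 0, "wy": 0, "wz": 0, "hand": 0}
    - {"x": 0, "y": 0, "z": -0.023, "wx": 0, "wy": 0, "wz": 0, "hand": 0}
    - {"x": -0.03, "y": 0, "z": -0.023, "wx": 0, "wy": 0, "wz": 0, "hand": 0}
    - {"x": -0.05, "y": 0, "z": -0.023, "wx": 0, "wy": 0, "wz": 0, "hand": 0}
    - {"x": -0.06, "y": 0, "z": -0.023, "wx": 0, "wy": 0, "wz": 0, "hand": 0}
    - {"x": -0.07, "y": 0, "z": -0.023, "wx": 0, "wy": 0, "wz": 0, "hand": 0}
    - {"x": -0.08, "y": 0, "z": -0.023, "wx": 0, "wy": 0, "wz": 0, "hand": 0}
    - {"x": -0.088, "y": 0, "z": -0.023, "wx": 0, "wy": 0, "wz": 0, "hand": 0}

```text
time: 7.42
tool_pos: [0.5382, -0.0438, 0.0436]
tool_rot: [3.141, -0.0, 2.937]
contact_force: [-0.0, -0.6, 0.4]
opening: 0.0005
```

```bash
python3 -c "from h import *;st()"
```

```text
7.425 chest frame [-0.1261 -0.0872  0.0436] F [ 0.1 -0.6  0.4] open 0.0005442566930009784
```

Request:
move_arm:
  deltas:
    - {"x": -0.003, "y": 0, "z": 0, "wx": 0, "wy": 0, "wz": 0, "hand": 0}
    - {"x": -0.006, "y": 0, "z": 0, "wx": 0, "wy": 0, "wz": 0, "hand": 0}
    - {"x": -0.009, "y": 0, "z": 0, "wx": 0, "wy": 0, "wz": 0, "hand": 0}
    - {"x": -0.011, "y": 0, "z": 0, "wx": 0, "wy": 0, "wz": 0, "hand": 0}
    - {"x": -0.012, "y": 0, "z": 0, "wx": 0, "wy": 0, "wz": 0, "hand": 0}

```text
time: 8.05
tool_pos: [0.5496, -0.0463, 0.0436]
tool_rot: [3.142, -0.0, 2.937]
contact_force: [-0.2, -0.7, -0.8]
opening: 0.0006
```

```bash
python3 -c "from h import *;st()"
```

```text
8.05 chest frame [-0.1144 -0.0873  0.0436] F [-0.1 -0.7 -0.8] open 0.0005508091744157937
```

Request:
move_arm:
  deltas:
    - {"x": -0.001, "y": 0, "z": 0, "wx": 0, "wy": 0, "wz": 0, "hand": 0}
    - {"x": -0.002, "y": 0, "z": 0, "wx": 0, "wy": 0, "wz": 0, "hand": 0}
    - {"x": -0.003, "y": 0, "z": 0, "wx": 0, "wy": 0, "wz": 0, "hand": 0}
    - {"x": -0.003, "y": 0, "z": 0, "wx": 0, "wy": 0, "wz": 0, "hand": 0}

```text
time: 8.55
tool_pos: [0.5526, -0.0469, 0.0436]
tool_rot: [3.142, 0.0, 2.937]
contact_force: [0.5, 0.0, 0.7]
opening: 0.0003
```

```bash
python3 -c "from h import *;st()"
```

```text
8.55 chest frame [-0.1114 -0.0873  0.0436] F [0.5 0.1 0.7] open 0.0002550184160041388
```

Request:
move_arm:
  deltas:
    - {"x": -0.001, "y": 0, "z": 0, "wx": 0, "wy": 0, "wz": 0, "hand": 0}
    - {"x": -0.002, "y": 0, "z": 0, "wx": 0, "wy": 0, "wz": 0, "hand": 0}
    - {"x": -0.002, "y": 0, "z": 0, "wx": 0, "wy": 0, "wz": 0, "hand": 0}

```text
time: 8.93
tool_pos: [0.5545, -0.0473, 0.0436]
tool_rot: [3.141, 0.0, 2.937]
contact_force: [0.6, -0.6, 0.6]
opening: 0.0007
```

```bash
python3 - <<'E'
from h import *
st()
J=viewer.read_camera("scene")[:,:,::-1];cv2.imwrite("pics/t3s.png",J)
cv2.imwrite("pics/t3.png",cv2.resize(J[160:340,220:420],None,fx=3,fy=3,interpolation=cv2.INTER_CUBIC))
E
```

```text
8.925 chest frame [-0.1094 -0.0873  0.0436] F [ 0.7 -0.4  0.6] open 0.0007171503388979719
```

View pics/t3.png

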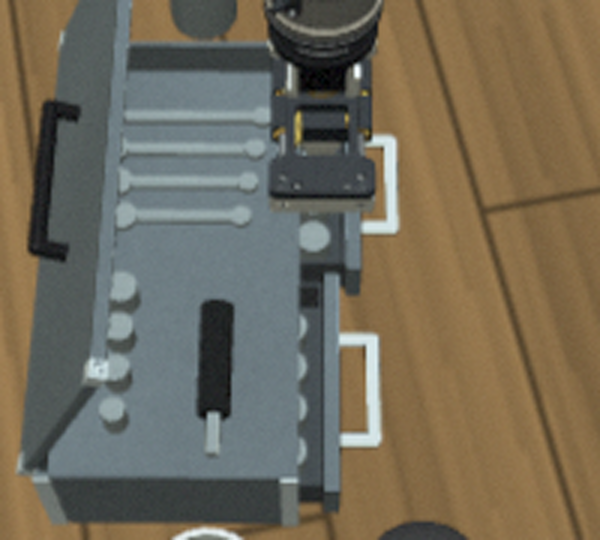

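The right drawer hasn't moved: the fingers passed above its panel, although the TCP reads z=0.044. The closed fingertips seem to sit about 20 mm above the reported TCP. I'll back out and touch the bench lightly to measure this.

Request:
move_arm:
  deltas:
    - {"x": 0.05, "y": 0, "z": 0, "wx": 0, "wy": 0, "wz": 0, "hand": 0}
    - {"x": 0.1, "y": 0, "z": 0, "wx": 0, "wy": 0, "wz": 0, "hand": 0}
    - {"x": 0.12, "y": 0, "z": 0, "wx": 0, "wy": 0, "wz": 0, "hand": 0}
    - {"x": 0.12, "y": 0, "z": 0.02, "wx": 0, "wy": 0, "wz": 0, "hand": 0}
    - {"x": 0.12, "y": 0, "z": 0.03, "wx": 0, "wy": 0, "wz": 0, "hand": 0}
    - {"x": 0.12, "y": 0, "z": 0.036, "wx": 0, "wy": 0, "wz": 0, "hand": 0}
    - {"x": 0.12, "y": 0, "z": 0.036, "wx": 0, "wy": 0, "wz": 0, "hand": 0}

```text
time: 9.85
tool_pos: [0.437, -0.0229, 0.0073]
tool_rot: [3.141, -0.001, 2.937]
contact_force: [-0.1, 0.2, -0.6]
opening: 0.0002
```

```bash
python3 - <<'E'
from h import *
st()
J=viewer.read_camera("scene")[:,:,::-1];cv2.imwrite("pics/t4s.png",J)
I=viewer.read_camera("top")[:,:,::-1];cv2.imwrite("pics/t4t.png",I)
T=np.array(monitor.observe()["tool_pos"]);u=proj("scene",T).astype(int);print(u)
cv2.imwrite("pics/t4.png",np.hstack([cv2.resize(J[160:310,300:450],(600,600),interpolation=cv2.INTER_CUBIC)]))
E
```

```text
9.85 chest frame [-0.2295 -0.0873  0.0073] F [-0.2  0.2 -0.6] open 0.00016297010456699208
[375 226]
```

Request:
move_arm:
  deltas:
    - {"x": 0, "y": 0, "z": 0.004, "wx": 0, "wy": 0, "wz": 0, "hand": 0}
    - {"x": 0, "y": 0, "z": 0.0065, "wx": 0, "wy": 0, "wz": 0, "hand": 0}
    - {"x": 0, "y": 0, "z": 0.0085, "wx": 0, "wy": 0, "wz": 0, "hand": 0}
    - {"x": 0, "y": 0, "z": 0.0085, "wx": 0, "wy": 0, "wz": 0, "hand": 0}

```text
time: 10.45
tool_pos: [0.4368, -0.0229, -0.001]
tool_rot: [3.141, -0.0, 2.937]
contact_force: [-0.4, -0.4, 0.4]
opening: 0.0003
```

```bash
python3 -c "from h import *;st()"
```

```text
10.45 chest frame [-0.2296 -0.0873 -0.001 ] F [-0.3 -0.5  0.4] open 0.00030681439614866203
```

View pics/t4.png

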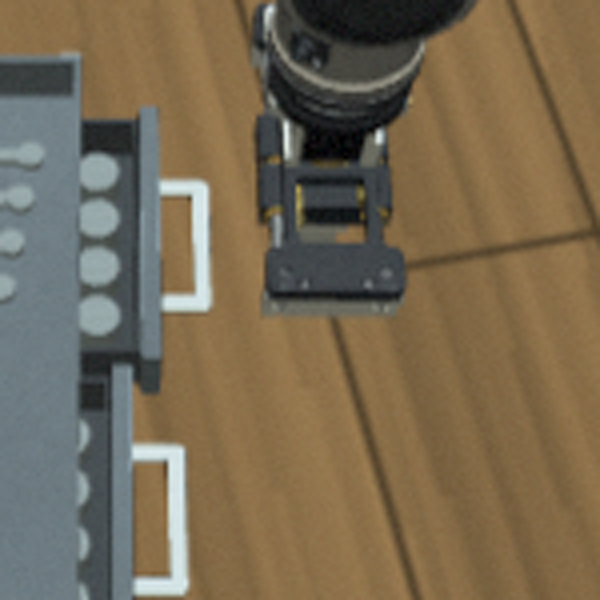

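There's still no bench contact at a reported z of −1 mm, so the closed tips are shorter than the TCP says. I'll keep probing.

Request:
move_arm:
  deltas:
    - {"x": 0, "y": 0, "z": 0.004, "wx": 0, "wy": 0, "wz": 0, "hand": 0}
    - {"x": 0, "y": 0, "z": 0.007, "wx": 0, "wy": 0, "wz": 0, "hand": 0}
    - {"x": 0, "y": 0, "z": 0.01, "wx": 0, "wy": 0, "wz": 0, "hand": 0}
    - {"x": 0, "y": 0, "z": 0.01, "wx": 0, "wy": 0, "wz": 0, "hand": 0}

```text
time: 10.95
tool_pos: [0.4367, -0.0229, -0.0112]
tool_rot: [3.141, -0.001, 2.937]
contact_force: [0.5, 0.3, -1.5]
opening: 0.0004
```

```bash
python3 -c "from h import *;st()"
```

```text
10.95 chest frame [-0.2297 -0.0872 -0.0112] F [ 0.5  0.4 -1.5] open 0.00038014981214823173
```

Still clear. The three passes put the tip offset between 18 and 35 mm, so at this height the tips overlap the bar. I'll push the right bar from here.

Request:
move_arm:
  deltas:
    - {"x": -0.02, "y": 0, "z": 0, "wx": 0, "wy": 0, "wz": 0, "hand": 0}
    - {"x": -0.038, "y": 0, "z": 0, "wx": 0, "wy": 0, "wz": 0, "hand": 0}
    - {"x": -0.046, "y": 0, "z": 0, "wx": 0, "wy": 0, "wz": 0, "hand": 0}
    - {"x": -0.054, "y": 0, "z": 0, "wx": 0, "wy": 0, "wz": 0, "hand": 0}
    - {"x": -0.062, "y": 0, "z": 0, "wx": 0, "wy": 0, "wz": 0, "hand": 0}
    - {"x": -0.07, "y": 0, "z": 0, "wx": 0, "wy": 0, "wz": 0, "hand": 0}
    - {"x": -0.077, "y": 0, "z": 0, "wx": 0, "wy": 0, "wz": 0, "hand": 0}
    - {"x": -0.082, "y": 0, "z": 0, "wx": 0, "wy": 0, "wz": 0, "hand": 0}

```text
time: 11.95
tool_pos: [0.5175, -0.0396, -0.011]
tool_rot: [3.141, -0.0, 2.937]
contact_force: [-1.5, -0.8, -0.8]
opening: 0.0004
```

```bash
cat >> h.py <<'E'
def bar(n,box,I):
    x0,y0,x1,y1=box;C=I[y0:y1,x0:x1]
    k,l,s,c=cv2.connectedComponentsWithStats((C.min(2)>165).astype(np.uint8))
    i=1+s[1:,4].argmax();r=cv2.boxPoints(cv2.minAreaRect(np.argwhere(l==i)[:,::-1].astype(np.float32)))+[x0,y0]
    uv=r[r[:,0].argsort()[2:]].mean(0)-[2.2,0] if n=="scene" else (r[r[:,0].argmin()]+r[r[:,1].argmax()])/2+[.4,-2]
    w=onz(n,uv,.034)[:2]-C0;print(n,s[i,4],np.round(uv,1),"bar chest x,y",np.round([w@UX,w@UY],4))
C0=C
E
python3 - <<'E'
from h import *
st();J=viewer.read_camera("scene")[:,:,::-1];cv2.imwrite("pics/t5s.png",J)
bar("scene",(325,200,370,245),J);bar("scene",(325,250,370,320),J)
E
```

```text
11.95 chest frame [-0.1472 -0.0873 -0.011 ] F [-1.3 -1.1 -0.8] open 0.00042188315848719517
scene 7 [331.8 201.5] bar chest x,y [-0.1223 -0.1423]
scene 223 [343.7 289.3] bar chest x,y [-0.1467  0.0883]
```

Request:
move_arm:
  deltas:
    - {"x": -0.0015, "y": 0, "z": 0, "wx": 0, "wy": 0, "wz": 0, "hand": 0}
    - {"x": -0.003, "y": 0, "z": 0, "wx": 0, "wy": 0, "wz": 0, "hand": 0}
    - {"x": -0.0045, "y": 0, "z": 0, "wx": 0, "wy": 0, "wz": 0, "hand": 0}
    - {"x": -0.006, "y": 0, "z": 0, "wx": 0, "wy": 0, "wz": 0, "hand": 0}
    - {"x": -0.006, "y": 0, "z": 0, "wx": 0, "wy": 0, "wz": 0, "hand": 0}

```text
time: 12.62
tool_pos: [0.518, -0.0397, -0.0111]
tool_rot: [-3.141, -0.01, 2.938]
contact_force: [-17.0, 2.1, 13.6]
opening: 0.0002
```

```bash
python3 -c "from h import *;st()"
```

```text
12.625 chest frame [-0.1467 -0.0873 -0.0111] F [-17.   -1.4  13.6] open 0.0002272551285181887
```

Contact at −17 N in x. I'll back off and measure both bars.

Request:
move_arm:
  deltas:
    - {"x": 0.02, "y": 0, "z": 0, "wx": 0, "wy": 0, "wz": 0, "hand": 0}
    - {"x": 0.06, "y": 0, "z": 0, "wx": 0, "wy": 0, "wz": 0, "hand": 0}
    - {"x": 0.1, "y": 0, "z": 0, "wx": 0, "wy": 0, "wz": 0, "hand": 0}
    - {"x": 0.1, "y": 0, "z": 0, "wx": 0, "wy": 0, "wz": 0, "hand": 0}

```text
time: 13.12
tool_pos: [0.4228, -0.0198, -0.0108]
tool_rot: [3.141, -0.002, 2.938]
contact_force: [0.8, 0.0, 0.4]
opening: 0.0003
```

```bash
python3 - <<'E'
from h import *
st();J=viewer.read_camera("scene")[:,:,::-1];cv2.imwrite("pics/t6s.png",J)
I=viewer.read_camera("top")[:,:,::-1];cv2.imwrite("pics/t6t.png",I)
bar("scene",(325,203,362,245),J);bar("scene",(325,250,370,320),J)
bar("top",(245,240,300,280),I)
cv2.imwrite("pics/t6.png",np.hstack([cv2.resize(J[170:320,220:420],(800,600),interpolation=cv2.INTER_CUBIC)]))
E
```

```text
13.125 chest frame [-0.244  -0.087  -0.0108] F [0.8 0.2 0.4] open 0.0003454248151946608
scene 184 [334.8 221. ] bar chest x,y [-0.129  -0.0872]
scene 223 [343.7 289.3] bar chest x,y [-0.1467  0.0883]
top 206 [274.3 265.3] bar chest x,y [-0.1487  0.0894]
```

View pics/t6.png

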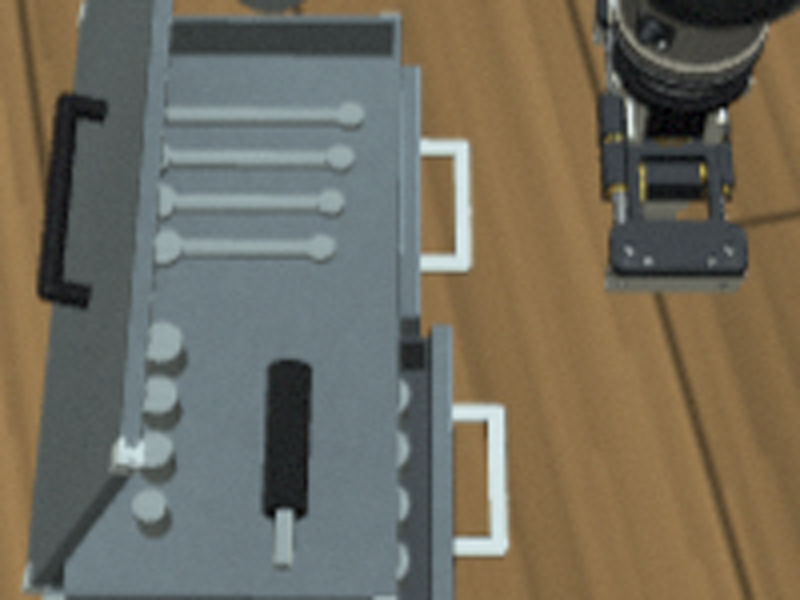

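The right drawer is home, with its bar at about −0.129 in the chest frame and a firm stop, and the chest hasn't visibly moved. Next is the left drawer, at the same height.

Request:
move_arm:
  deltas:
    - {"x": 0, "y": 0.05, "z": 0, "wx": 0, "wy": 0, "wz": 0, "hand": 0}
    - {"x": 0, "y": 0.1, "z": 0, "wx": 0, "wy": 0, "wz": 0, "hand": 0}
    - {"x": 0, "y": 0.15, "z": 0, "wx": 0, "wy": 0, "wz": 0, "hand": 0}
    - {"x": -0.02, "y": 0.175, "z": 0, "wx": 0, "wy": 0, "wz": 0, "hand": 0}
    - {"x": -0.05, "y": 0.175, "z": 0, "wx": 0, "wy": 0, "wz": 0, "hand": 0}
    - {"x": -0.072, "y": 0.175, "z": 0, "wx": 0, "wy": 0, "wz": 0, "hand": 0}
    - {"x": -0.082, "y": 0.175, "z": 0, "wx": 0, "wy": 0, "wz": 0, "hand": 0}
    - {"x": -0.09, "y": 0.175, "z": 0, "wx": 0, "wy": 0, "wz": 0, "hand": 0}

```text
time: 14.22
tool_pos: [0.5491, 0.1327, -0.0111]
tool_rot: [3.141, -0.001, 2.937]
contact_force: [-1.8, 1.0, 0.6]
opening: 0.0006
```

```bash
python3 -c "from h import *;st()"
```

```text
14.225 chest frame [-0.1512  0.0879 -0.0111] F [-2.   0.6  0.6] open 0.0006012567058682657
```

Request:
move_arm:
  deltas:
    - {"x": -0.0015, "y": 0, "z": 0, "wx": 0, "wy": 0, "wz": 0, "hand": 0}
    - {"x": -0.003, "y": 0, "z": 0, "wx": 0, "wy": 0, "wz": 0, "hand": 0}
    - {"x": -0.0045, "y": 0, "z": 0, "wx": 0, "wy": 0, "wz": 0, "hand": 0}
    - {"x": -0.006, "y": 0, "z": 0, "wx": 0, "wy": 0, "wz": 0, "hand": 0}
    - {"x": -0.0075, "y": 0, "z": 0, "wx": 0, "wy": 0, "wz": 0, "hand": 0}
    - {"x": -0.0075, "y": 0, "z": 0, "wx": 0, "wy": 0, "wz": 0, "hand": 0}

```text
time: 14.98
tool_pos: [0.5538, 0.1316, -0.011]
tool_rot: [-3.141, -0.005, 2.938]
contact_force: [-8.2, 3.1, 4.6]
opening: 0.0004
```

```bash
python3 -c "from h import *;st()"
```

```text
14.975 chest frame [-0.1464  0.0877 -0.011 ] F [-8.7  1.4  4.6] open 0.0003646169503508845
```

Both drawers meet a stop at the same TCP position (−0.146). I'll retract, check the bars, and probe the bench for the tip offset.

Request:
move_arm:
  deltas:
    - {"x": 0.03, "y": 0, "z": 0, "wx": 0, "wy": 0, "wz": 0, "hand": 0}
    - {"x": 0.08, "y": 0, "z": 0, "wx": 0, "wy": 0, "wz": 0, "hand": 0}
    - {"x": 0.09, "y": 0, "z": 0.004, "wx": 0, "wy": 0, "wz": 0, "hand": 0}
    - {"x": 0.09, "y": 0, "z": 0.008, "wx": 0, "wy": 0, "wz": 0, "hand": 0}
    - {"x": 0.09, "y": 0, "z": 0.01, "wx": 0, "wy": 0, "wz": 0, "hand": 0}
    - {"x": 0.09, "y": 0, "z": 0.01, "wx": 0, "wy": 0, "wz": 0, "hand": 0}

```text
time: 15.72
tool_pos: [0.4692, 0.1491, -0.0211]
tool_rot: [3.141, 0.001, 2.937]
contact_force: [-1.2, 0.5, -0.1]
opening: 0.0006
```

```bash
python3 - <<'E'
from h import *
st();J=viewer.read_camera("scene")[:,:,::-1];cv2.imwrite("pics/t7s.png",J)
bar("scene",(325,203,362,245),J);bar("scene",(325,250,352,320),J)
E
```

```text
15.725 chest frame [-0.2328  0.0877 -0.0211] F [-1.3  0.2 -0.1] open 0.0005991208057350163
scene 181 [334.8 221. ] bar chest x,y [-0.129  -0.0872]
scene 228 [335.8 289.5] bar chest x,y [-0.1293  0.0889]
```

Both bars now sit level at −0.129, so both drawers are home. I'll probe 4 mm lower.

Request:
move_arm:
  deltas:
    - {"x": 0, "y": 0, "z": 0.002, "wx": 0, "wy": 0, "wz": 0, "hand": 0}
    - {"x": 0, "y": 0, "z": 0.004, "wx": 0, "wy": 0, "wz": 0, "hand": 0}
    - {"x": 0, "y": 0, "z": 0.004, "wx": 0, "wy": 0, "wz": 0, "hand": 0}

```text
time: 16.15
tool_pos: [0.4679, 0.1493, -0.0251]
tool_rot: [-3.142, -0.0, 2.937]
contact_force: [0.0, 0.1, 0.2]
opening: 0.0002
```

```bash
python3 -c "from h import *;st()"
```

```text
16.15 chest frame [-0.234   0.0877 -0.0251] F [0.  0.1 0.2] open 0.00017014905173977943
```

The tip offset is about 30 mm (still clear at −25 mm, and the first push bounds it below 35 mm). I'll rise and pass over the lid.

Request:
move_arm:
  deltas:
    - {"x": 0, "y": 0, "z": -0.05, "wx": 0, "wy": 0, "wz": 0, "hand": 0}
    - {"x": 0, "y": 0, "z": -0.11, "wx": 0, "wy": 0, "wz": 0, "hand": 0}
    - {"x": 0, "y": -0.02, "z": -0.165, "wx": 0, "wy": 0, "wz": 0, "hand": 0}
    - {"x": 0, "y": -0.04, "z": -0.22, "wx": 0, "wy": 0, "wz": 0, "hand": 0}
    - {"x": 0, "y": -0.06, "z": -0.275, "wx": 0, "wy": 0, "wz": 0, "hand": 0}
    - {"x": 0, "y": -0.08, "z": -0.315, "wx": 0, "wy": 0, "wz": 0, "hand": 0}
    - {"x": 0, "y": -0.11, "z": -0.315, "wx": 0, "wy": 0, "wz": 0, "hand": 0}
    - {"x": 0, "y": -0.138, "z": -0.315, "wx": 0, "wy": 0, "wz": 0, "hand": 0}

```text
time: 17.15
tool_pos: [0.4398, 0.0134, 0.2907]
tool_rot: [3.141, 0.001, 2.938]
contact_force: [-1.5, 0.5, -0.5]
opening: 0.0003
```

Request:
move_arm:
  deltas:
    - {"x": -0.04, "y": 0, "z": 0, "wx": 0, "wy": 0, "wz": 0, "hand": 0}
    - {"x": -0.09, "y": 0, "z": 0, "wx": 0, "wy": 0, "wz": 0, "hand": 0}
    - {"x": -0.14, "y": 0, "z": 0, "wx": 0, "wy": 0, "wz": 0, "hand": 0}
    - {"x": -0.19, "y": 0, "z": 0, "wx": 0, "wy": 0, "wz": 0, "hand": 0}
    - {"x": -0.24, "y": 0, "z": 0, "wx": 0, "wy": 0, "wz": 0, "hand": 0}
    - {"x": -0.28, "y": 0, "z": 0, "wx": 0, "wy": 0, "wz": 0, "hand": 0}
    - {"x": -0.319, "y": 0, "z": 0, "wx": 0, "wy": 0, "wz": 0, "hand": 0}
    - {"x": -0.319, "y": 0, "z": 0, "wx": 0, "wy": 0, "wz": 0, "hand": 0}

```text
time: 18.15
tool_pos: [0.7542, -0.0514, 0.2845]
tool_rot: [-3.141, -0.005, 2.937]
contact_force: [-0.6, 0.2, -0.6]
opening: 0.0005
```

```bash
python3 - <<'E'
from h import *
st();J=viewer.read_camera("scene")[:,:,::-1]
I=viewer.read_camera("top")[:,:,::-1]
cv2.imwrite("pics/t8.png",np.hstack([J[80:380,180:480],I[80:380,180:480]]))
E
```

```text
18.15 chest frame [ 0.087  -0.0509  0.2845] F [-0.6  0.1 -0.6] open 0.0005374252404985803
```

View pics/t8.png

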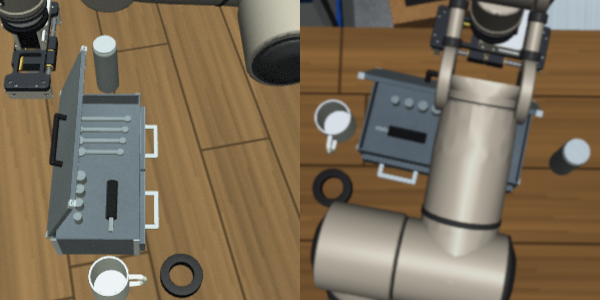

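Request:
move_arm:
  deltas:
    - {"x": 0, "y": 0, "z": 0.03, "wx": 0, "wy": 0, "wz": 0, "hand": 0}
    - {"x": 0, "y": 0, "z": 0.055, "wx": 0, "wy": 0, "wz": 0, "hand": 0}
    - {"x": 0, "y": 0, "z": 0.065, "wx": 0, "wy": 0, "wz": 0, "hand": 0}
    - {"x": 0.015, "y": 0, "z": 0.065, "wx": 0, "wy": 0, "wz": 0, "hand": 0}
    - {"x": 0.027, "y": 0, "z": 0.065, "wx": 0, "wy": 0, "wz": 0, "hand": 0}
    - {"x": 0.035, "y": 0, "z": 0.065, "wx": 0, "wy": 0, "wz": 0, "hand": 0}
    - {"x": 0.042, "y": 0, "z": 0.067, "wx": 0, "wy": 0, "wz": 0, "hand": 0}
    - {"x": 0.049, "y": 0, "z": 0.07, "wx": 0, "wy": 0, "wz": 0, "hand": 0}

```text
time: 19.25
tool_pos: [0.7048, -0.0406, 0.2211]
tool_rot: [3.141, 0.003, 2.937]
contact_force: [1.9, -0.1, 3.8]
opening: 0.0003
```

```bash
python3 -c "from h import *;st()"
```

```text
19.25 chest frame [ 0.0364 -0.0504  0.2211] F [1.9 0.2 3.8] open 0.0003223003465151502
```

Request:
move_arm:
  deltas:
    - {"x": 0.014, "y": 0, "z": 0.01, "wx": 0, "wy": 0, "wz": 0, "hand": 0}
    - {"x": 0.027, "y": 0, "z": 0.02, "wx": 0, "wy": 0, "wz": 0, "hand": 0}
    - {"x": 0.04, "y": 0, "z": 0.03, "wx": 0, "wy": 0, "wz": 0, "hand": 0}
    - {"x": 0.0515, "y": 0, "z": 0.041, "wx": 0, "wy": 0, "wz": 0, "hand": 0}
    - {"x": 0.062, "y": 0, "z": 0.053, "wx": 0, "wy": 0, "wz": 0, "hand": 0}
    - {"x": 0.071, "y": 0, "z": 0.0665, "wx": 0, "wy": 0, "wz": 0, "hand": 0}
    - {"x": 0.079, "y": 0, "z": 0.0805, "wx": 0, "wy": 0, "wz": 0, "hand": 0}
    - {"x": 0.079, "y": 0, "z": 0.0805, "wx": 0, "wy": 0, "wz": 0, "hand": 0}

```text
time: 20.25
tool_pos: [0.6259, -0.0243, 0.1386]
tool_rot: [-3.142, -0.003, 2.937]
contact_force: [-0.1, -0.3, -0.4]
opening: 0.0002
```

```bash
python3 -c "from h import *;st()"
```

```text
20.25 chest frame [-0.0442 -0.0504  0.1386] F [-0.  -0.4 -0.4] open 0.0001767036902070488
```

```bash
cat >> h.py <<'E'
def lid(tag):
    J={n:viewer.read_camera(n)[:,:,::-1] for n in("scene","top")}
    for n in J:
        cv2.imwrite(f"pics/{tag}{n}.png",J[n]);G=cv2.GaussianBlur(J[n].min(2).astype(np.float32),(0,0),1)
        for sy in(-.175,.175):
            v=[]
            for th in np.arange(0,1.35,.05):
                w=C0+(.09-.18*np.cos(th)+.005*np.sin(th))*UX+sy*UY;u=proj(n,[*w,.098+.18*np.sin(th)+.005*np.cos(th)]);v.append(cv2.getRectSubPix(G,(5,5),tuple(map(float,u))).max())
            o=np.argsort(v)[::-1][:4];print(n,sy,[(round(.05*i,2),int(v[i])) for i in o])
E
python3 -c "
from h import *
lid('l1')"
```

```text
scene -0.175 [(np.float64(0.3), 112), (np.float64(0.05), 111), (np.float64(0.0), 111), (np.float64(0.35), 107)]
scene 0.175 [(np.float64(0.45), 207), (np.float64(0.4), 206), (np.float64(0.5), 206), (np.float64(0.35), 186)]
top -0.175 [(np.float64(0.4), 180), (np.float64(0.45), 179), (np.float64(0.35), 167), (np.float64(0.5), 158)]
top 0.175 [(np.float64(0.4), 179), (np.float64(0.45), 179), (np.float64(0.35), 167), (np.float64(0.5), 154)]
```

The lid is at about 0.42 rad and following as planned. I'll continue to shut, slowing towards the end.

Request:
move_arm:
  deltas:
    - {"x": 0.005, "y": 0, "z": 0.01, "wx": 0, "wy": 0, "wz": 0, "hand": 0}
    - {"x": 0.009, "y": 0, "z": 0.02, "wx": 0, "wy": 0, "wz": 0, "hand": 0}
    - {"x": 0.012, "y": 0, "z": 0.03, "wx": 0, "wy": 0, "wz": 0, "hand": 0}
    - {"x": 0.014, "y": 0, "z": 0.038, "wx": 0, "wy": 0, "wz": 0, "hand": 0}
    - {"x": 0.015, "y": 0, "z": 0.045, "wx": 0, "wy": 0, "wz": 0, "hand": 0}
    - {"x": 0.016, "y": 0, "z": 0.05, "wx": 0, "wy": 0, "wz": 0, "hand": 0}
    - {"x": 0.016, "y": 0, "z": 0.054, "wx": 0, "wy": 0, "wz": 0, "hand": 0}
    - {"x": 0.016, "y": 0, "z": 0.054, "wx": 0, "wy": 0, "wz": 0, "hand": 0}

```text
time: 21.35
tool_pos: [0.6111, -0.0212, 0.0851]
tool_rot: [3.141, -0.001, 2.937]
contact_force: [0.6, 0.1, -0.4]
opening: 0.0006
```

```bash
python3 -c "from h import *;st()"
```

```text
21.35 chest frame [-0.0593 -0.0503  0.0851] F [ 0.6  0.2 -0.4] open 0.0006179811741927748
```

Now press in small steps until the force rises.

Request:
move_arm:
  deltas:
    - {"x": 0, "y": 0, "z": 0.002, "wx": 0, "wy": 0, "wz": 0, "hand": 0}
    - {"x": 0, "y": 0, "z": 0.004, "wx": 0, "wy": 0, "wz": 0, "hand": 0}
    - {"x": 0, "y": 0, "z": 0.006, "wx": 0, "wy": 0, "wz": 0, "hand": 0}
    - {"x": 0, "y": 0, "z": 0.006, "wx": 0, "wy": 0, "wz": 0, "hand": 0}

```text
time: 21.85
tool_pos: [0.6115, -0.0213, 0.0794]
tool_rot: [3.141, 0.0, 2.937]
contact_force: [-0.0, -0.5, 1.1]
opening: 0.0008
```

```bash
python3 -c "from h import *;st()"
```

```text
21.85 chest frame [-0.0589 -0.0503  0.0794] F [ 0.1 -0.5  1.1] open 0.0008143244809526366
```

Request:
move_arm:
  deltas:
    - {"x": 0, "y": 0, "z": 0.0015, "wx": 0, "wy": 0, "wz": 0, "hand": 0}
    - {"x": 0, "y": 0, "z": 0.003, "wx": 0, "wy": 0, "wz": 0, "hand": 0}
    - {"x": 0, "y": 0, "z": 0.004, "wx": 0, "wy": 0, "wz": 0, "hand": 0}
    - {"x": 0, "y": 0, "z": 0.004, "wx": 0, "wy": 0, "wz": 0, "hand": 0}

```text
time: 22.35
tool_pos: [0.6117, -0.0214, 0.078]
tool_rot: [-3.142, 0.002, 2.938]
contact_force: [-6.6, 1.3, 15.7]
opening: 0.0006
```

```bash
python3 -c "from h import *;st()"
```

```text
22.35 chest frame [-0.0587 -0.0504  0.078 ] F [-6.7 -0.1 15.7] open 0.0005617912227489329
```

The tip stops firmly at reported z=0.078 (0.108 minus the 30 mm offset), so the lid is shut. I'll lift off and check.

Request:
move_arm:
  deltas:
    - {"x": 0, "y": 0, "z": -0.03, "wx": 0, "wy": 0, "wz": 0, "hand": 0}
    - {"x": 0, "y": 0, "z": -0.08, "wx": 0, "wy": 0, "wz": 0, "hand": 0}
    - {"x": 0.05, "y": 0, "z": -0.12, "wx": 0, "wy": 0, "wz": 0, "hand": 0}
    - {"x": 0.1, "y": 0, "z": -0.14, "wx": 0, "wy": 0, "wz": 0, "hand": 0}
    - {"x": 0.15, "y": 0, "z": -0.14, "wx": 0, "wy": 0, "wz": 0, "hand": 0}
    - {"x": 0.2, "y": 0, "z": -0.14, "wx": 0, "wy": 0, "wz": 0, "hand": 0}
    - {"x": 0.21, "y": 0, "z": -0.14, "wx": 0, "wy": 0, "wz": 0, "hand": 0}
    - {"x": 0.21, "y": 0, "z": -0.14, "wx": 0, "wy": 0, "wz": 0, "hand": 0}

```text
time: 23.35
tool_pos: [0.4063, 0.0212, 0.2161]
tool_rot: [3.141, 0.002, 2.938]
contact_force: [0.1, -0.6, 0.4]
opening: 0.0006
```

```bash
python3 - <<'E'
from h import *
st();lid("f")
J=cv2.imread("pics/fscene.png");I=cv2.imread("pics/ftop.png")
for b in((325,203,352,245),(325,250,352,320)): bar("scene",b,J)
cv2.imwrite("pics/fin.png",np.hstack([cv2.resize(J[100:390,210:400],(390,595)),cv2.resize(I[140:320,180:480],(400,240))[:, :] if 0 else cv2.copyMakeBorder(cv2.resize(I[140:320,180:480],(400,240)),0,355,0,0,cv2.BORDER_CONSTANT)]))
E
```

```text
23.35 chest frame [-0.2685 -0.0502  0.2161] F [ 0.2 -0.5  0.4] open 0.0005585350926558976
scene -0.175 [(np.float64(1.0), 197), (np.float64(0.0), 196), (np.float64(0.05), 194), (np.float64(0.95), 183)]
scene 0.175 [(np.float64(0.1), 207), (np.float64(0.05), 206), (np.float64(0.0), 206), (np.float64(0.15), 199)]
top -0.175 [(np.float64(0.0), 185), (np.float64(0.15), 184), (np.float64(0.05), 183), (np.float64(0.1), 182)]
top 0.175 [(np.float64(0.15), 182), (np.float64(0.05), 182), (np.float64(0.1), 181), (np.float64(0.0), 181)]
scene 183 [334.8 221. ] bar chest x,y [-0.129  -0.0872]
scene 234 [335.8 289.5] bar chest x,y [-0.1293  0.0889]
```

View pics/fin.png

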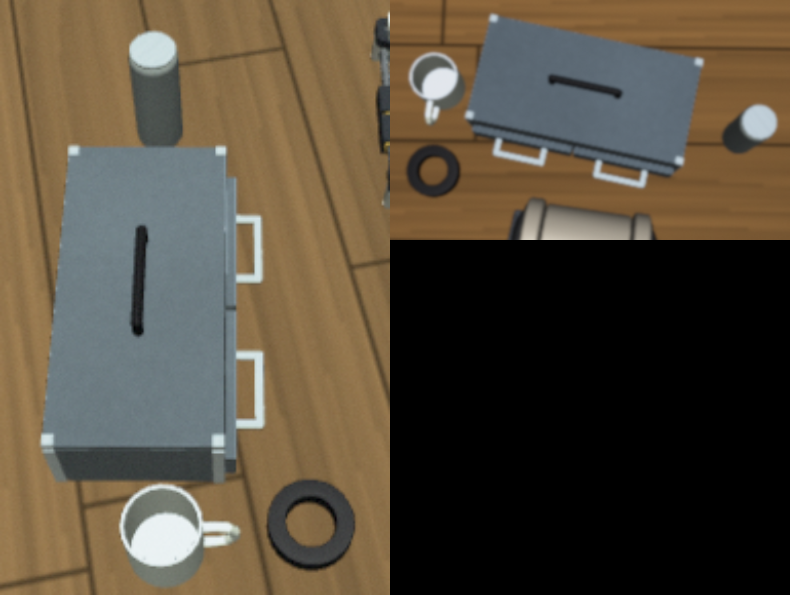

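The picture shows the lid flat on the chest, both drawers flush, and the can, mug and tape in their places. I'll check the front corner heights and hand in if they agree.

```bash
python3 - <<'E'
from h import *
I={n:cv2.imread(f"pics/f{n}.png").min(2) for n in("scene","top")}
c={}
for k,sy in(("L",.175),("R",-.175)):
  for sx in(-.085,.085):
    uv=[]
    for n in("scene","top"):
        u=proj(n,[*(C0+sx*UX+sy*UY),.108]).round().astype(int)-7;p=I[n][u[1]:u[1]+15,u[0]:u[0]+15]
        m=p>165;uv.append(np.argwhere(m).mean(0)[::-1]+u)
    X,e=tri(*uv);print(k,sx,np.round(X,4),round(e,4))
robot.hand_in()
E
```

```text
L -0.085 [0.6298 0.2058 0.1068] 0.0018
L 0.085 [0.7935 0.1711 0.1099] 0.0013
R -0.085 [ 0.5582 -0.1362  0.1094] 0.002
R 0.085 [ 0.723  -0.1704  0.1091] 0.0023
the job is handed in; nothing more can be done
```

I pushed both drawers home by their pull bars, then walked the lid down slowly with the closed fingertips and pressed it shut. The job was handed in at about 23 s, with the arm clear of everything.

**Last checks:**
- **Drawers:** both bars measured 129 mm in front of the chest's centre, against an ideal 127 mm. Each drawer met a firm stop (−9 N left, −17 N right).
- **Lid:** the four corners triangulated to 107–110 mm high, against 108 mm when shut. Pressing on it met a firm stop at 16 N.
- **Chest and bystanders:** the can, mug and tape roll looked unmoved in the last picture. I didn't measure how far they or the chest had moved. The chest's front corners measured within about 6 mm of the first estimate, roughly what the two measurements would differ by anyway.

**What disagreed:** with the gripper shut, the fingertips sat about 30 mm higher than the reported TCP.
- **Left drawer:** the first push went over the bar and only partly closed it.
- **Right drawer:** the first push passed over the panel without moving the drawer.

I narrowed the offset down from those passes and by lowering the tips towards the bench, which they never touched. I then repeated both pushes lower.

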